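Rotate the glue stock in its rack lane

TASK

Restock the glue first-in-first-out: in the two-lane wooden rack, bring the old glue bottle forward in its lane, right up to the low front stop. Only then take the new glue bottle that stands on the table to the right of the rack and stand it in the same lane, close behind the old one. Keep both bottles upright, and leave the small white tub where it is in the other lane.

Things in the scene. Friction and masses are not known exactly. Their poses are not given: they have to be found in the camera images.
- rack: Fixed two-lane wooden rack, 224 (x) by 186 mm. Origin: centre of its underside; +x runs along the lanes to the back, +y left. Lane floors 12 mm above the table; lanes 84 mm wide, centre lines at y = +-45 mm. Rails 30 mm above the floor. Front stop, at the end near the robot: 15 mm above the floor, inner face at x = -100 mm; back wall 50 mm above it, inner face at x = +100 mm.
- old_bottle_center (a point): Old glue bottle: squeeze bottle with round blue cap, 140 mm tall, upright in the rear half of the left or right lane. Point: its centre, 70 mm above its foot. Body about 42 mm thick (x), 60 mm broad (y), z up; cap 49 mm across, the top 29 mm. Broad side within 15 degrees of square across the lane. About 0.13 kg.
- new_bottle_center (a point): New glue bottle, same as the old one (size, axes, centre point), upright on the table right of the rack, turned up to 35 degrees from the world axes. An open clear glass jar, 84 mm tall, stands near it, 95 mm or more between centres.
- tub_center (a point): Small white open tub, 54 mm across and 37 mm high, loose, standing in the other lane (the one without the glue bottle). The point is its centre, 18.5 mm above its foot. Leave it alone.
Not all that is in view belongs to the job. Leave any green look-alike of the part that bears old_bottle_center alone. Leave any green look-alike of the part that bears new_bottle_center alone.

How it is judged (in metres and radians):
On the way, in this order (a step that is already met when the one before it is completed fails the run):
1. the old bottle stands at the front of its lane while the new one is still outside the rack (x of old_bottle_center in the frame of rack between -0.1 and -0.055 m and z of old_bottle_center in the frame of rack below 0.09 m and angle between old_bottle_center's own z axis and vertical below 0.15 rad and ((y of old_bottle_center in the frame of rack between 0.025 and 0.065 m and y of tub_center in the frame of rack below 0 m) or (y of old_bottle_center in the frame of rack between -0.065 and -0.025 m and y of tub_center in the frame of rack above 0 m)) and horizontal distance between new_bottle_center and rack above 0.14 m), for 0.2 s.
2. the new bottle stands close behind the old one in the same lane (x of old_bottle_center in the frame of rack between -0.1 and -0.055 m and z of each of old_bottle_center, new_bottle_center in the frame of rack below 0.09 m and angle between each of old_bottle_center, new_bottle_center's own z axis and vertical below 0.15 rad and x of new_bottle_center in the frame of rack above -0.045 m and horizontal distance between old_bottle_center and new_bottle_center below 0.09 m and ((y of old_bottle_center in the frame of rack between 0.025 and 0.065 m and y of new_bottle_center in the frame of rack between 0.025 and 0.065 m and y of tub_center in the frame of rack below 0 m) or (y of old_bottle_center in the frame of rack between -0.065 and -0.025 m and y of new_bottle_center in the frame of rack between -0.065 and -0.025 m and y of tub_center in the frame of rack above 0 m))), for 0.2 s.
At the end, for the whole second after the job is handed in: The old bottle stands at the front of its lane (axis within 45 mm of the front stop's inner face), the new one behind it in the same lane (axes at most 90 mm apart); both upright on the lane floor within 20 mm of the lane's centre line, the tub still in the other lane (all of step 2); the robot touches nothing.
It fails at once if the old bottle is tipped over (more than about 30 degrees) (angle between old_bottle_center's own z axis and vertical above 0.5 rad).
It fails at once if the new bottle is tipped over (more than about 30 degrees) (angle between new_bottle_center's own z axis and vertical above 0.5 rad).
It fails at once if the white tub is moved by more than 30 mm (distance of tub_center from where it was at the start of the episode above 0.03 m).
It also fails if it takes over 48 s, if anything falls off the work surface, if the arm or the gripper's body presses on something with over 40 N, if the wrist force passes 120 N, or if a joint passes its speed limit or range.

ROBOT

A 6-joint arm with a two-finger parallel gripper is mounted at the origin on a cart in front of the work surface, level with it; the furniture and walls round the work are solid. World frame = base frame: x ahead of the robot, y to its left, z up, the work surface at z = 0. Lengths are in m, angles in degrees, forces in N, time in s.
With the tool pointing down it reaches from about 0.4 to 0.825 m from the base axis. Payload 7 kg.
Tool frame: the origin (TCP) lies at the very end of the fingers, on their centre line; the grasp point (between the pads) lies 19 mm behind it (r.hold_point_z is the distance from the TCP to the grasp point, in m); z points along the fingers, y is the line along which they close (so a half turn about z gives the same grasp; the last joint's range is limited). The gripper opens to 88 mm and grips with 3 to 60 N. Pads are 19 mm wide; open, the fingers measure 130 mm over their backs; the gripper's body (78 mm by 193 mm) begins 47 mm behind the grasp point.
Start: joints at [93.742, 20.546, 0.682, 0, -70.136, -16.507], TCP at [0.149, 0.658, 0.227] pointing down, gripper open.
Joint ranges: [-176.03, 176.03], [-82.01, 121.73], [-58.28, 71.71], [-173.87, 95.51], [-174.79, -0.11], [-173.66, 173.66]. Speed limits (degrees/s): [136.94, 136.94, 172.46, 180, 180, 180].

INTERFACE

Orientations are given as [roll, pitch, yaw] about the fixed x, y, z axes, in that order (R = Rz(yaw) Ry(pitch) Rx(roll)).
In Python, from plant import telemetry, vision, workorder, r gives the robot as it stands.
- The arm moves only by the tool move_arm, never from a script. Its argument "plan" is a list of rows, each a list of 7 numbers: the opening, from -1 (shut) to 1 (fully open), so that 0 is half open, then the shift along the world's x, y, z in m, then the turn, a rotation vector about the world's x, y, z in degrees. In form: [[fingers, dx, dy, dz, ax, ay, az], ...]. A call has 1 to 20 rows; each row shifts and turns the commanded pose from where the row before left it; what a row does not reach is not made up. A row lasts 1/8 s, in which the tool goes at most 62.5 mm and 10.7 degrees, less where a joint would pass 70% of its speed; a pose out of reach is approached as far as the arm can. A call is refused whole if a number of a shift passes 0.0625 or a number of a turn 10.7, either way. A call with a gripper value outside its range is refused whole. The fingers move at their own pace and stop on an object; "force" is the grip in N (left out, the last holds). Time passes only in rows, so rows that do not move let the fingers close. It gives the time, the measured TCP pose, the force, the opening and the grip force at its end, in the units of the state.
- telemetry.get_state(): the state, without advancing time (a new reading comes with each control period).
- vision.capture(name): name is "scene" or "top" or "wrist"; returns a dict with "img" (384x512x3 uint8, red, green, blue), "depth" (384x512 float32, m along the optical axis (not along the pixel's ray), 0 where there is no reading), "intrinsics" (3x3 intrinsics, pixels), "D" ([k1, k2, p1, p2, k3] as OpenCV has them; the pictures are not rectified), "R" (3x3) and "t" (3): a world point X has camera coordinates R X + t. Camera axes: x right, y down, z forward; pixel columns grow to the right and rows downward; lengths in m; the calibration is good to about 2 mm. A picture is of the moment at which its call begins.
- workorder.close_job(): hands the job in; it is judged then, once.
The state is a dict: "time_s": time; "joints": joint angles; "qd": joint speeds; "joint_torque": joint torques, N m; "tcp_pos": TCP position; "eef_rot": TCP orientation; "contact_force": force on the tool from outside, world axes, zero at the start; "moment": the same for the moment, N m; "gripper_width": finger opening in m; "gripper_force": force on a finger pad.
Only numpy, scipy, OpenCV 4.12 (cv2) and the standard library are available. Lean on these libraries where they do the work, as an engineer would, in place of code of your own. Each camera call takes 0.05 s, during which the arm holds its last target. There are 200 camera calls.

## Working session

There is one attempt and no reset: what is moved stays moved. The work goes in short steps, Python scripts to look and compute and a tool call to move; the robot and the scene stay as the last step left them, time stands still between calls to the robot, and variables do not carry over. Pictures are saved under pics/ and viewed, at most 10 in all, crops included, and the job is handed in when it is done.

Besides the shell and the picture viewer there is one more tool, called after ">>>" by a JSON object that holds its "name" and its "arguments", one argument or row to a line. move_arm: Moves the arm, as the interface text tells. Its arguments: {"type":"object","properties":{"plan":{"type":"array"},"force":{"type":"number"}},"required":["plan"]}

```bash
mkdir -p pics; cat > h.py <<'E'
import numpy as np, cv2
from plant import telemetry, vision, workorder, r
def cap(n):
    c=vision.capture(n); np.savez(''+n+'.npz',**c); return c
def load(n): return dict(np.load(''+n+'.npz'))
def ray(c,uv):
    p=cv2.undistortPoints(np.array(uv,float).reshape(-1,1,2),c['intrinsics'],c['D']).reshape(-1,2)
    d=np.c_[p,np.ones(len(p))]
    R=np.array(c['R']);t=np.array(c['t']).ravel()
    return -R.T@t, d@R
def onplane(c,uv,z):
    o,d=ray(c,uv); return o+d*((z-o[2])/d[:,2])[:,None]
def cloud(c):
    h,w=c['depth'].shape; v,u=np.mgrid[:h,:w]
    o,d=ray(c,np.c_[u.ravel(),v.ravel()])
    return (o+d*c['depth'].ravel()[:,None]).reshape(h,w,3)
def proj(c,X):
    rv,_=cv2.Rodrigues(np.array(c['R'])); return cv2.projectPoints(np.array(X,float).reshape(-1,1,3),rv,np.array(c['t'],float),c['intrinsics'],c['D'])[0].reshape(-1,2)
def save(n,img): cv2.imwrite('pics/'+n,cv2.cvtColor(img,cv2.COLOR_RGB2BGR))
E
python3 - <<'E'
from h import *
for n in ('scene','top'):
    c=cap(n); save(n+'0.png',c['img'])
    print(n,-np.array(c['R']).T@np.array(c['t']).ravel(),(c['depth']>0).mean())
print(telemetry.get_state())
E
```

```text
scene [0.25885326 0.51122773 0.78144238] 0.9956512451171875
top [ 0.31097539 -0.01230878  1.14431684] 0.9961446126302084
{'time_s': 0.1, 'joints': array([ 9.37410570e+01,  2.05871287e+01,  6.38499495e-01, -1.77937662e-02,
       -7.01361636e+01, -1.65069156e+01]), 'qd': array([ 0.04973157,  0.00805221,  0.12829963,  0.13864961,  0.02718158,
       -0.10255028]), 'joint_torque': array([-2.54157530e-03, -5.84167314e+01,  2.93750811e+01,  7.01563239e+00,
        1.01513753e-02, -4.60526132e-05]), 'tcp_pos': array([0.14908268, 0.65787423, 0.22571451]), 'eef_rot': array([ 1.79913949e+02, -8.05576653e-03, -1.27719110e+01]), 'contact_force': array([0.04566736, 0.15625258, 0.61745732]), 'moment': array([ 0.02828653, -0.01716287, -0.02486126]), 'gripper_force': 0.0, 'gripper_width': 0.08782245163423967}
```

```bash
python3 -c "
import cv2,numpy as np
cv2.imwrite('pics/both0.png',np.vstack([cv2.imread('pics/scene0.png'),cv2.imread('pics/top0.png')])[:, :])
a=cv2.imread('pics/both0.png');print(a.shape)"
```

```text
(768, 512, 3)
```

View pics/scene0.png

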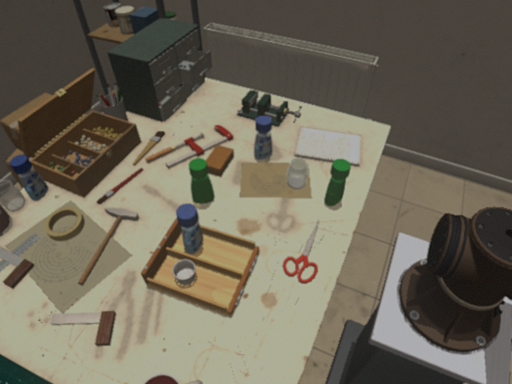

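View pics/top0.png

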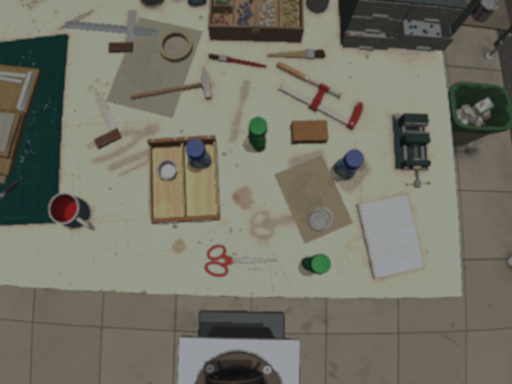

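The scene view shows the rack (175–255, 225–305), with a blue-capped bottle at (188,230) and the tub at (185,272). The other bottles are two green ones at (201,182) and (338,182), and blue ones at (264,138) and (27,178), each with a glass jar nearby. In the top view, image up is +x and right is -y. It shows the old bottle in the right lane at (198,152), the tub in the left lane at (168,170), blue at (350,163) with a jar at (320,218), and green at (258,133) and (317,263).

Candidates for the new bottle:
- **Top (350,163):** blue, on the table to the right of the rack with a jar near it, so it fits.
- **Scene (27,178):** blue, but far behind the rack by the tool box.
- **Two green ones:** look-alikes, leave alone.

I'll confirm this by measuring and with one crop.

```bash
python3 - <<'E'
from h import *
cs={n:load(n) for n in('scene','top')}
P={n:cloud(c) for n,c in cs.items()}
for n,c in cs.items():
    hsv=cv2.cvtColor(c['img'],cv2.COLOR_RGB2HSV)
    for col,lo,hi in(('blue',(108,110,40),(130,255,255)),('green',(50,110,40),(80,255,255))):
        m=cv2.inRange(hsv,lo,hi)&((P[n][...,2]>0.09)*255).astype(np.uint8)
        k,l,s,ce=cv2.connectedComponentsWithStats(m)
        for i in range(1,k):
            if s[i,4]>40:
                q=P[n][l==i]; z=np.percentile(q[:,2],95); top=q[q[:,2]>z-.008]
                rr=cv2.minEnclosingCircle(top[:,:2].astype(np.float32))
                print(n,col,ce[i].round(),s[i,4],z.round(3),np.median(top,0).round(3),np.round(rr[0],3),round(rr[1],3))
# rack from top
c,p=cs['top'],P['top']
roi=np.zeros(p.shape[:2],bool); roi[125:232,140:228]=1
for lo,hi in((.035,.048),(.055,.068),(.005,.018)):
    q=p[roi&(p[...,2]>lo)&(p[...,2]<hi)]
    print(lo,len(q),cv2.minAreaRect(q[:,:2].astype(np.float32)),q.min(0).round(3),q.max(0).round(3))
t=c['img']; a=cv2.resize(t[120:230,140:230],(490,600),interpolation=2); b=cv2.resize(t[130:190,320:380],(300,300),interpolation=2)
s=cs['scene']['img']; d=cv2.resize(s[105:175,235:305],(300,300),interpolation=2)
save('crop1.png',np.hstack([a,np.vstack([b,d])]))
E
```

```text
scene blue [ 20. 164.] 251 0.14 [1.142 0.163 0.138] [0.711 0.331] 0.487
scene green [198. 165.] 173 0.141 [ 0.683 -0.03   0.138] [0.477 0.23 ] 0.356
scene green [341. 165.] 164 0.141 [ 0.345 -0.185  0.139] [0.304 0.151] 0.363
top blue [196. 155.] 92 0.154 [0.608 0.119 0.151] [0.612 0.116] 0.02
top blue [349. 163.] 66 0.142 [ 0.599 -0.266  0.138] [ 0.6   -0.269] 0.018
top green [258. 128.] 277 0.143 [ 0.684 -0.034  0.14 ] [ 0.509 -0.023] 0.198
top green [319. 264.] 298 0.144 [ 0.347 -0.188  0.141] [ 0.347 -0.188] 0.022
0.035 677 ((0.5688629150390625, 0.16234293580055237), (0.2028200328350067, 0.18700061738491058), 5.024036884307861) [0.46  0.061 0.035] [0.676 0.261 0.048]
0.055 343 ((0.6384174227714539, 0.16766603291034698), (0.0828755795955658, 0.18494071066379547), 4.739581108093262) [0.601 0.078 0.055] [0.686 0.262 0.068]
0.005 3676 ((0.5861840844154358, 0.16608744859695435), (0.3057401180267334, 0.24545706808567047), 4.324738502502441) [0.427 0.047 0.005] [0.733 0.297 0.018]
```

View pics/crop1.png

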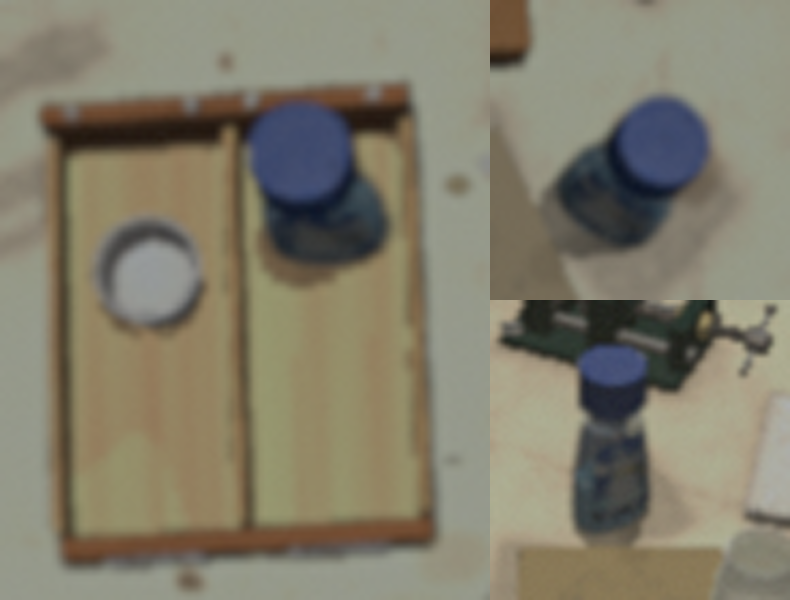

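The crop confirms it: the old bottle (blue cap) stands in the right lane, crop (302,152), with the tub in the left lane, crop (150,270). The new bottle is the blue one at top (350,163). The far blue one is at x = 1.14 m, out of reach and not right of the rack. Rack corners come from the crop: back (42,103) and (410,85), front (65,562) and (435,542).

```bash
python3 - <<'E'
from h import *
c=load('top')
f=lambda x,y:(140+(x+.5)*90/490-.5,120+(y+.5)*110/600-.5)
b=onplane(c,[f(42,103),f(410,85)],.062); fr=onplane(c,[f(65,562),f(435,542)],.0)
ft=onplane(c,[f(63,545),f(433,522)],.027)
print(b.round(4),fr.round(4),ft.round(4))
mb,mf=b.mean(0)[:2],fr.mean(0)[:2]
o=(mb+mf)/2
yb=np.degrees(np.arctan2(*(b[0]-b[1])[[1,0]]))-90; yf=np.degrees(np.arctan2(*(fr[0]-fr[1])[[1,0]]))-90
v=mb-mf; print('rack',o,yb,yf,np.degrees(np.arctan2(v[1],v[0])),np.linalg.norm(v),np.linalg.norm(b[0]-b[1]))
old=onplane(c,[f(302,152)],.152)[0]; new=onplane(c,[(320+(660-490+.5)/5-.5,130+145.5/5-.5)],.14)[0]
print('old',old,'new',new)
a=np.radians(np.mean([yb,yf,np.degrees(np.arctan2(v[1],v[0]))]));R=np.array([[np.cos(a),-np.sin(a)],[np.sin(a),np.cos(a)]])
print('old in rack',R.T@(old[:2]-o))
for x in(-.075,-.02,-.01):print(x,o+R@[x,-.045])
E
```

```text
[[0.671  0.2617 0.062 ]
 [0.6838 0.0789 0.062 ]] [[0.4508 0.2482 0.    ]
 [0.4658 0.0622 0.    ]] [[0.4558 0.2436 0.027 ]
 [0.472  0.0617 0.027 ]]
rack [0.567842   0.16275613] 4.026354179121668 4.619864509988474 3.9591571714994602 0.21963512834921903 0.18325240420917285
old [0.62006511 0.1187252  0.152     ] new [ 0.60572462 -0.27504408  0.14      ]
old in rack [ 0.04885662 -0.04773894]
-0.075 [0.49634071 0.11238187]
-0.02 [0.55119288 0.11641169]
-0.01 [0.561166   0.11714438]
```

>>> {"name": "move_arm", "arguments": {
  "plan": [
    [1,0.033,-0.0385,0.002,0,0,1.2],
    [1,0.033,-0.0385,0.002,0,0,1.2],
    [1,0.033,-0.0385,0.002,0,0,1.2],
    [1,0.033,-0.0385,0.002,0,0,1.2],
    [1,0.033,-0.0385,0.002,0,0,1.2],
    [1,0.033,-0.0385,0.002,0,0,1.2],
    [1,0.033,-0.0385,0.002,0,0,1.2],
    [1,0.033,-0.0385,0.002,0,0,1.2],
    [1,0.033,-0.0385,0.002,0,0,1.2],
    [1,0.033,-0.0385,0.002,0,0,1.2],
    [1,0.033,-0.0385,0.002,0,0,1.2],
    [1,0.033,-0.0385,0.002,0,0,1.2],
    [1,0.033,-0.0385,0.002,0,0,1.2],
    [1,0.033,-0.0385,0.002,0,0,1.4],
    [1,0,0,0,0,0,0],
    [1,0,0,0,0,0,0]
  ],
  "force": 15
}}

```text
time_s: 2.1
tcp_pos: [0.6109, 0.119, 0.2539]
eef_rot: [180.0, 0.1, 4.2]
contact_force: [-0.2, 0.1, 0.2]
gripper_width: 0.0873
gripper_force: 0.0
```

```bash
cat > cap.py <<'E'
from h import *
import sys
zt=float(sys.argv[1])
c=cap('wrist'); p=cloud(c); save(sys.argv[2],c['img'])
hsv=cv2.cvtColor(c['img'],cv2.COLOR_RGB2HSV)
m=cv2.inRange(hsv,(105,90,30),(132,255,255)); top=m&((abs(p[...,2]-zt)<.006)*255).astype(np.uint8)
k,l,s,ce=cv2.connectedComponentsWithStats(top)
for i in range(1,k):
    if s[i,4]>300:
        q=p[l==i]; cnt=cv2.findContours((l==i).astype(np.uint8),0,1)[0][0].reshape(-1,2)
        w=onplane(c,cnt,zt); (x,y),rad=cv2.minEnclosingCircle(w[:,:2].astype(np.float32))
        print('cap',ce[i].round(),s[i,4],'med',np.median(q,0).round(4),'circle',round(x,4),round(y,4),round(rad,4))
s=telemetry.get_state(); print(s['time_s'],s['tcp_pos'].round(4),s['eef_rot'].round(2))
E
python3 cap.py .152 w1.png
```

```text
cap [262. 179.] 2493 med [0.6223 0.119  0.1521] circle 0.6219 0.1188 0.0235
2.15 [0.6107 0.1195 0.2542] [1.80e+02 4.00e-02 4.23e+00]
```

View pics/w1.png

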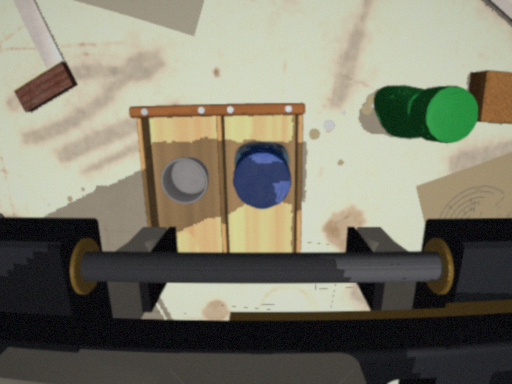

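The wrist view shows the old cap at (262,179), which is (0.622, 0.119), with the tub at (185,180). Next I go over the cap, descend and grip it.

>>> {"name": "move_arm", "arguments": {
  "plan": [
    [1,0.011,-0.0005,0,0,0,0],
    [1,0,0,-0.03,0,0,0],
    [1,0,0,-0.03,0,0,0],
    [1,0,0,-0.03,0,0,0],
    [1,0,0,-0.03,0,0,0],
    [1,0,0,-0.016,0,0,0],
    [1,0,0,0,0,0,0],
    [-1,0,0,0,0,0,0],
    [-1,0,0,0,0,0,0],
    [-1,0,0,0,0,0,0],
    [-1,0,0,0,0,0,0],
    [-1,0,0,0,0,0,0],
    [-1,0,0,0,0,0,0]
  ],
  "force": 20
}}

```text
time_s: 3.78
tcp_pos: [0.6224, 0.1189, 0.1188]
eef_rot: [-180.0, -0.0, 4.2]
contact_force: [-0.3, 0.9, 2.0]
gripper_width: 0.0481
gripper_force: 20.0
```

>>> {"name": "move_arm", "arguments": {
  "plan": [
    [-1,0,0,0.003,0,0,0],
    [-1,0,0,0.004,0,0,0],
    [-1,0,0,0,0,0,0],
    [-1,-0.019,-0.0012,0,0,0,0],
    [-1,-0.019,-0.0012,0,0,0,0],
    [-1,-0.019,-0.0012,0,0,0,0],
    [-1,-0.019,-0.0012,0,0,0,0],
    [-1,-0.019,-0.0012,0,0,0,0],
    [-1,-0.015,-0.001,0,0,0,0],
    [-1,0,0,0,0,0,0],
    [-1,0,0,0,0,0,0]
  ]
}}

```text
time_s: 5.15
tcp_pos: [0.5127, 0.1121, 0.1258]
eef_rot: [-180.0, -0.0, 4.3]
contact_force: [0.3, 0.3, -0.5]
gripper_width: 0.0485
gripper_force: 20.0
```

```bash
python3 - <<'E'
from h import *
s=telemetry.get_state(); print(s['tcp_pos'],s['contact_force'],s['gripper_width'])
c=cap('scene'); save('s2.png',cv2.resize(c['img'][190:320,130:280],(692,600),interpolation=2))
E
```

```text
[0.51271954 0.11205018 0.12579201] [ 0.27797984  0.26648932 -0.5299256 ] 0.04852452666940586
```

View pics/s2.png

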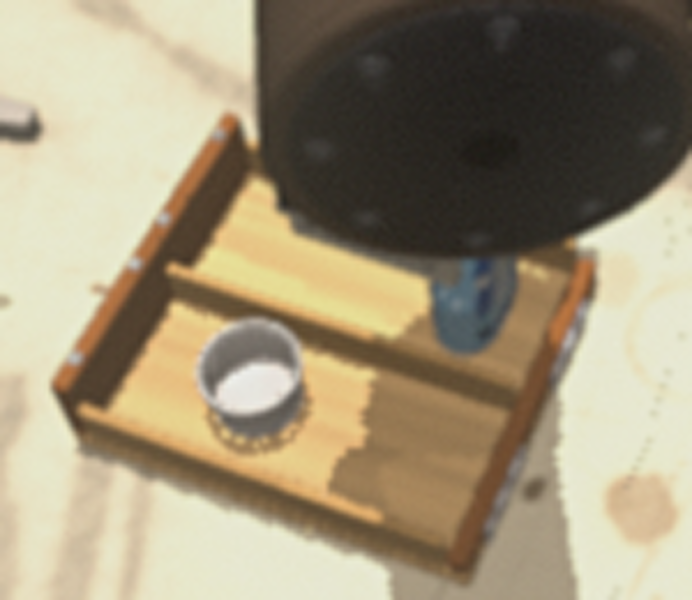

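The bottle hangs in the grip at crop (470,300), upright and a little behind the front stop; the tub at (250,370) has not moved. I'll edge forward, watching the force.

>>> {"name": "move_arm", "arguments": {
  "plan": [
    [-1,-0.003,0,0,0,0,0],
    [-1,-0.003,0,0,0,0,0],
    [-1,-0.003,0,0,0,0,0],
    [-1,-0.003,0,0,0,0,0],
    [-1,0,0,0,0,0,0]
  ]
}}

```text
time_s: 5.82
tcp_pos: [0.4999, 0.1118, 0.1256]
eef_rot: [-180.0, -0.0, 4.2]
contact_force: [-0.1, 0.4, -0.8]
gripper_width: 0.0485
gripper_force: 20.0
```

>>> {"name": "move_arm", "arguments": {
  "plan": [
    [-1,-0.0015,0,0,0,0,0],
    [-1,-0.0015,0,0,0,0,0],
    [-1,0,0,0,0,0,0]
  ]
}}

```text
time_s: 6.2
tcp_pos: [0.4971, 0.1118, 0.1256]
eef_rot: [180.0, 0.0, 4.2]
contact_force: [-1.0, 0.3, -1.3]
gripper_width: 0.0482
gripper_force: 20.0
```

>>> {"name": "move_arm", "arguments": {
  "plan": [
    [-1,-0.001,0,0,0,0,0],
    [-1,-0.001,0,0,0,0,0],
    [-1,0,0,0,0,0,0]
  ]
}}

```text
time_s: 6.58
tcp_pos: [0.4951, 0.1118, 0.1256]
eef_rot: [-180.0, -0.0, 4.2]
contact_force: [-0.3, -0.4, -0.9]
gripper_width: 0.0487
gripper_force: 20.0
```

>>> {"name": "move_arm", "arguments": {
  "plan": [
    [-1,0,0,-0.004,0,0,0],
    [-1,0,0,-0.003,0,0,0],
    [-1,0,0,0,0,0,0],
    [1,0,0,0,0,0,0],
    [1,0,0,0,0,0,0],
    [1,0,0,0,0,0,0],
    [1,0,0,0,0,0,0],
    [1,0,0,0.02,0,0,0],
    [1,0,0,0.04,0,0,0],
    [1,0,0,0.04,0,0,0],
    [1,0,0,0.04,0,0,0],
    [1,0,0,0,0,0,0]
  ]
}}

```text
time_s: 8.07
tcp_pos: [0.4967, 0.1125, 0.262]
eef_rot: [-179.9, -0.3, 4.2]
contact_force: [0.4, 0.5, -1.0]
gripper_width: 0.087
gripper_force: 0.0
```

```bash
python3 cap.py .152 w2.png; python3 - <<'E'
from h import *
s=telemetry.get_state(); print(s['joints'],s['gripper_width'])
E
```

```text
cap [262. 191.] 2323 med [0.4963 0.1119 0.1521] circle 0.4958 0.1118 0.0236
8.125 [0.4957 0.1121 0.2598] [-1.7991e+02 -1.5000e-01  4.2300e+00]
[ 3.49206946e+01  3.32498884e+00 -1.70629214e+01 -2.45809312e-03
 -6.94376404e+01  5.93113098e+01] 0.08764213191275684
```

View pics/w2.png

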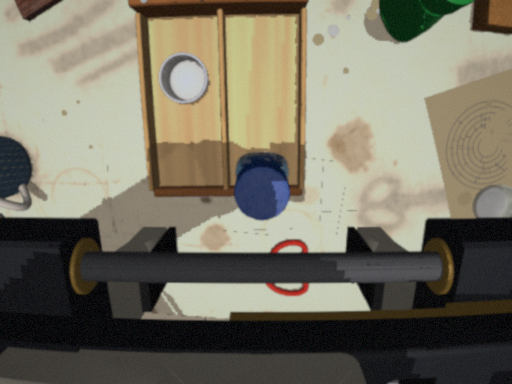

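The wrist view shows the old bottle upright at the front stop, cap at (262,191), standing on the lane floor. The tub at (184,78) has not moved. Now to the new bottle.

>>> {"name": "move_arm", "arguments": {
  "plan": [
    [1,0.01,-0.0425,0,0,0,-4.1],
    [1,0.01,-0.0425,0,0,0,-4.1],
    [1,0.01,-0.0425,0,0,0,-4.1],
    [1,0.01,-0.0425,0,0,0,-4.1],
    [1,0.01,-0.0425,0,0,0,-4.1],
    [1,0.01,-0.0425,0,0,0,-4.1],
    [1,0.01,-0.0425,0,0,0,-4.1],
    [1,0.01,-0.0425,0,0,0,-4.1],
    [1,0.01,-0.0425,0,0,0,-4.1],
    [1,0,0,0,0,0,0],
    [1,0,0,0,0,0,0]
  ]
}}

```text
time_s: 9.5
tcp_pos: [0.5845, -0.2706, 0.257]
eef_rot: [180.0, 0.1, -32.7]
contact_force: [0.2, -0.6, -0.1]
gripper_width: 0.0876
gripper_force: 0.0
```

```bash
python3 - <<'E'
from h import *
c=load('wrist')
f=onplane(c,[(153,190),(302,187)],.027); print('front edge',f, 'inner?')
d=f[0]-f[1]; a=np.arctan2(d[1],d[0])-np.pi/2; print(np.degrees(a), np.linalg.norm(d))
E
python3 cap.py .14 w3.png
python3 - <<'E'
from h import *
print(telemetry.get_state()['joints'].round(1))
c=load('wrist');p=cloud(c)
q=p[(abs(p[...,0]-.604)<.06)&(abs(p[...,1]+.271)<.06)&(p[...,2]>.02)&(p[...,2]<.1)]
r_=cv2.minAreaRect(q[:,:2].astype(np.float32)); print(len(q),r_)
E
```

```text
front edge [[0.45681876 0.24435386 0.027     ]
 [0.47418292 0.06091093 0.027     ]] inner?
5.407337655309234 0.18426292346534492
cap [254. 158.] 2347 med [ 0.6094 -0.2805  0.1402] circle 0.6091 -0.2802 0.0235
9.55 [ 0.5847 -0.2701  0.2576] [ 1.7998e+02  9.0000e-02 -3.2630e+01]
[ -7.5  16.7  -0.7  -0.  -72.6  64.9]
187 ((0.616009533405304, -0.2860736846923828), (0.060395434498786926, 0.02023104391992092), 49.181312561035156)
```

View pics/w3.png

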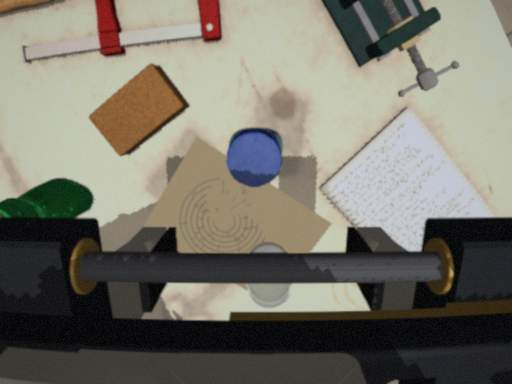

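The new bottle's cap is at (254,158), which is (0.609, -0.280), clear of the jar at (268,285). Gripping it.

>>> {"name": "move_arm", "arguments": {
  "plan": [
    [1,0.0125,-0.005,0,0,0,-1.5],
    [1,0.012,-0.005,0,0,0,-1.5],
    [1,0,0,-0.03,0,0,0],
    [1,0,0,-0.035,0,0,0],
    [1,0,0,-0.035,0,0,0],
    [1,0,0,-0.03,0,0,0],
    [1,0,0,-0.02,0,0,0],
    [1,0,0,0,0,0,0],
    [-1,0,0,0,0,0,0],
    [-1,0,0,0,0,0,0],
    [-1,0,0,0,0,0,0],
    [-1,0,0,0,0,0,0],
    [-1,0,0,0,0,0,0],
    [-1,0,0,0.015,0,0,0],
    [-1,0,0,0.025,0,0,0],
    [-1,0,0,0.03,0,0,0],
    [-1,0,0,0.03,0,0,0],
    [-1,0,0,0,0,0,0]
  ],
  "force": 20
}}

```text
time_s: 11.8
tcp_pos: [0.6111, -0.2813, 0.2126]
eef_rot: [-179.9, -0.3, -35.6]
contact_force: [-0.5, -0.2, -2.6]
gripper_width: 0.048
gripper_force: 20.0
```

>>> {"name": "move_arm", "arguments": {
  "plan": [
    [-1,-0.01,0.044,0,0,0,4.4],
    [-1,-0.01,0.044,0,0,0,4.4],
    [-1,-0.01,0.044,0,0,0,4.4],
    [-1,-0.01,0.044,0,0,0,4.4],
    [-1,-0.0135,0.044,0,0,0,4.4],
    [-1,0,0.044,0,0,0,4.4],
    [-1,0,0.044,0,0,0,4.4],
    [-1,0,0.044,0,0,0,4.4],
    [-1,0,0.045,0,0,0,4.4],
    [-1,0,0,0,0,0,0],
    [-1,0,0,0,0,0,0],
    [-1,0,0,0,0,0,0]
  ]
}}

```text
time_s: 13.3
tcp_pos: [0.556, 0.1154, 0.2084]
eef_rot: [180.0, 0.0, 3.9]
contact_force: [0.3, 0.3, -0.8]
gripper_width: 0.0483
gripper_force: 20.0
```

```bash
python3 - <<'E'
from h import *
s=telemetry.get_state(); print(s['tcp_pos'],s['eef_rot'],s['gripper_width'],s['gripper_force'])
c=cap('scene'); w=cap('wrist')
save('s3.png',np.hstack([cv2.resize(c['img'][170:320,130:280],(400,400),interpolation=2),cv2.resize(w['img'],(400,400))]))
E
```

```text
[0.555961   0.11536366 0.20843667] [1.79988424e+02 2.66542310e-02 3.85667622e+00] 0.04833375158881994 19.999786019325256
```

View pics/s3.png

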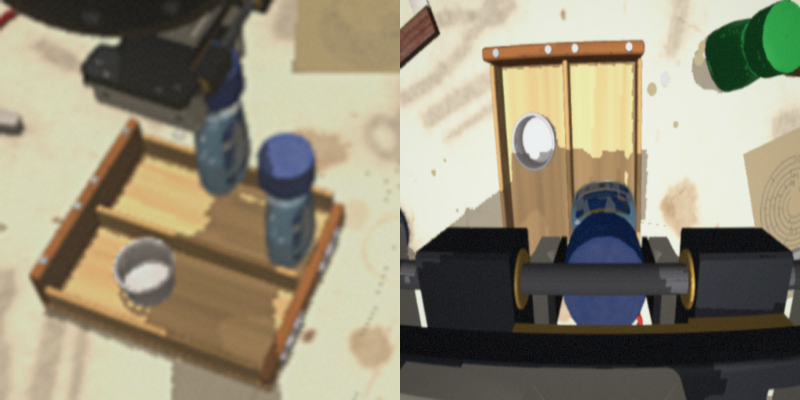

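Left half: the new bottle hangs upright over the right lane at (222,150), behind the old one at (288,200), which stands by the stop; the tub is undisturbed. I'll lower it slowly.

>>> {"name": "move_arm", "arguments": {
  "plan": [
    [-1,0,0.001,-0.02,0,0,0],
    [-1,0,0,-0.025,0,0,0],
    [-1,0,0,-0.02,0,0,0],
    [-1,0,0,-0.012,0,0,0],
    [-1,0,0,-0.005,0,0,0],
    [-1,0,0,-0.003,0,0,0],
    [-1,0,0,0,0,0,0],
    [-1,0,0,0,0,0,0]
  ]
}}

```text
time_s: 14.4
tcp_pos: [0.5565, 0.1175, 0.1241]
eef_rot: [-180.0, -0.0, 3.9]
contact_force: [0.5, -0.4, -1.7]
gripper_width: 0.0483
gripper_force: 20.0
```

>>> {"name": "move_arm", "arguments": {
  "plan": [
    [-1,0,0,-0.002,0,0,0],
    [-1,0,0,-0.001,0,0,0],
    [-1,0,0,0,0,0,0]
  ]
}}

```text
time_s: 14.78
tcp_pos: [0.5564, 0.1174, 0.1209]
eef_rot: [-180.0, -0.0, 3.9]
contact_force: [-0.5, 0.1, 2.4]
gripper_width: 0.0484
gripper_force: 20.0
```

Contact with the floor is felt. Release and rise.

>>> {"name": "move_arm", "arguments": {
  "plan": [
    [1,0,0,0,0,0,0],
    [1,0,0,0,0,0,0],
    [1,0,0,0,0,0,0],
    [1,0,0,0,0,0,0],
    [1,0,0,0.02,0,0,0],
    [1,0,0,0.04,0,0,0],
    [1,0,0,0.04,0,0,0],
    [1,0,0,0.04,0,0,0],
    [1,0,0,0,0,0,0],
    [1,0,0,0,0,0,0]
  ]
}}

```text
time_s: 16.02
tcp_pos: [0.5558, 0.1172, 0.2602]
eef_rot: [-180.0, 0.0, 3.9]
contact_force: [0.2, -0.5, -0.3]
gripper_width: 0.0879
gripper_force: 0.0
```

```bash
python3 cap.py .152 w4.png; python3 - <<'E'
from h import *
c=cap('scene')
save('s4.png',np.hstack([cv2.resize(c['img'][170:320,130:280],(400,400),interpolation=2),cv2.resize(load('wrist')['img'],(400,400))]))
E
```

```text
cap [260. 191.] 2384 med [0.5552 0.1176 0.1521] circle 0.5546 0.1172 0.0242
cap [262. 243.] 853 med [0.5083 0.113  0.1519] circle 0.5013 0.1125 0.0221
16.075 [0.5556 0.1172 0.2596] [1.7999e+02 8.0000e-02 3.9200e+00]
```

View pics/s4.png

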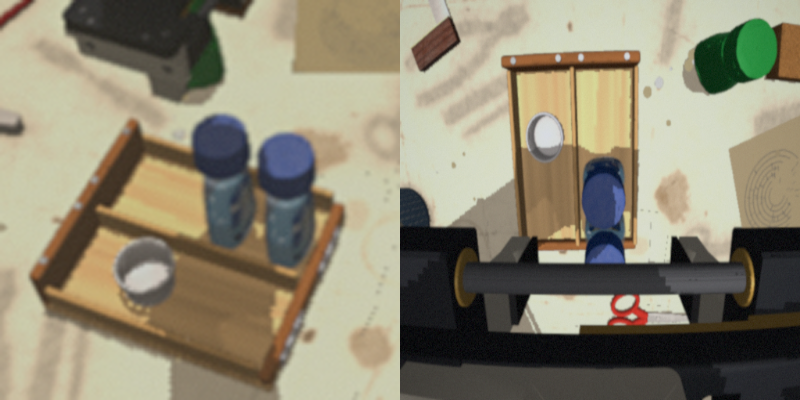

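Both bottles stand upright in the right lane, old at left-half (288,200) by the stop and new at (222,185) 59 mm behind it. The tub at (144,270) is where it was, and the gripper is clear.

```bash
python3 -c "
from plant import workorder
print(workorder.close_job())"
```

```text
the job is handed in; nothing more can be done
None
```

The job is handed in, with no verdict returned: the last pictures show the old bottle upright at the front stop, the new one upright about 59 mm behind it in the same lane, the tub where it was, and the gripper clear.

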